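# Load the jam caddy and snap its gate shut

### The job

Stand the green-lidded jam jar upright inside the wooden display caddy, then push the caddy's clear gate shut by its brass plate until the sprung latch snaps in, so that the gate stays shut by itself when you let go. Close it gently and under control: feel for the click, do not slam it or lean on it hard (stay under 18 N), and leave the other things on the worktop where they are.

Things in the scene. Friction and masses are not known exactly. Their poses are not given: they have to be found in the camera images.
- jam_jar: jam jar with a dark green screw lid, loose, to go into the caddy: 62 mm across (the lid 56 mm across, from 75 to 86 mm up), 86 mm tall, about 0.36 kg. Origin: centre of its underside; z up
- caddy: wooden display caddy fixed to the worktop, an open-topped tray, 130 mm (x) x 212 mm (y); wooden walls 56 mm above the worktop on three sides, the gate on the fourth. Origin: centre of its underside. Axes: -x points out of the gate side (to the robot's left, turned up to 0.2 rad), +y to the latch end (away from the robot), -y to the hinge end, z up
- caddy_in (a point): centre of the caddy's inner floor, 10 mm above the worktop, axes as the caddy. The floor is clear for x -50 to +57 mm and y -90 to +78 mm. A hinge post at y = -96 mm and a latch post at y = +97 mm, both dark steel and 80 mm tall, stand at x = -55 mm
- latch_post (a point): point on the latch post, 55 mm above the worktop, axes as the caddy. The strike there (steel lip and rubber buffer as one) is set up to 9 mm farther in or out (x), which no reading tells: only feel. As the bolt's bevel rides over the lip, in some 6 mm of travel, the push at the plate rises to about 8 to 12 N, then drops at the snap; some 4 mm on the buffer stops the gate, stiffly
- gate_push (a point): centre of the outer face of the brass push plate (34 x 30 mm) near the gate's top, 45 mm from its free edge, 80 mm above the worktop. Gate axes: -x out of its outer face, +y away from the hinge, z up. Gate: clear panel in a dark steel frame, 160 mm wide, top 98 mm above the worktop, 10 mm thick; a brass bevelled sprung bolt stands 9 mm out of its free edge. Push along the gate's +x to close it
- gate_axis (a point): point on the gate's vertical hinge axis, level with the push plate, turning with the gate; in the gate's axes the centre of the plate's face lies at x = -7.7 mm, y = +118 mm from it. With the gate at angle 0 its axes are those of the caddy
- gate (a joint): gate angle, rad: near 0 shut (between -0.07 and +0.08 when latched, depending on the strike), grows as it opens towards -x of the caddy; starts between 0.68 and 0.95. A weak spring (1 to 2 N at the plate) opens an unlatched gate again
- honey_jar: honey jar with a red lid, 65 mm across, 100 mm tall, loose; a bystander; it and the jam jar may stand in either place. Origin: centre of its underside
- espresso_cup: green and white espresso cup with a handle, 65 x 91 x 55 mm tall, loose; bystander. Origin: centre of its underside
- lid_stack: stack of black cup lids, 90 mm across, 45 mm tall, loose; bystander. Origin: centre of its underside
- bell: chrome service bell on a black foot, 80 mm across, 60 mm tall, loose; bystander. Origin: centre of its underside
- oat_carton: blue-grey biscuit carton, 42 x 62 x 110 mm tall, loose; bystander. Origin: centre of its underside
Things that resemble listed ones, but are neither listed nor needed, are in the scene too. What is shaped like the jam_jar but purple is not meant.

How it is judged:
By the outcome, as a careful person would: the job done as asked, in the order asked, and still so for the second after the job is handed in, with the robot touching nothing.
It also fails if it takes over 72 s, if anything falls off the work surface, if the arm or the gripper's body presses on something with over 40 N, if the wrist force passes 120 N, or if a joint passes its speed limit or range.

### The arm

A 6-joint arm with a two-finger parallel gripper is mounted at the origin on the work surface; the furniture and walls round the work are solid. World frame = base frame: x ahead of the robot, y to its left, z up, the work surface at z = 0. Lengths are in m, angles in rad, forces in N, time in s.
With the tool pointing down it reaches from about 0.25 to 0.725 m from the base axis. Payload 4 kg.
Tool frame: the origin (TCP) lies midway between the tips of the shut fingers; the grasp point (between the pads) lies 19 mm behind it; z points along the fingers, y is the direction in which the jaws open and shut (so a half turn about z gives the same grasp; the last joint's range is limited). The gripper opens to 85 mm and grips with 20 to 120 N. Pads are 22 mm wide; open, the fingers measure 114 mm over their backs; the gripper's body (76 mm by 85 mm) begins 54 mm behind the grasp point. The pads swing forward as they close: fully open they stand 13 mm farther back than shut.
Start: joints at [-1.127, 0.241, 0.005, 1.335, 0, 1.571], TCP at [0.215, -0.452, 0.231] pointing down, gripper open.
Joint ranges: [-2.72, 2.72], [-1.05, 1.87], [-1.09, 1.28], [-1.99, 2.15], [-1.42, 1.44], [-3.14, 3.14]. Speed limits (rad/s): [2.79, 2.79, 3.14, 3.14, 3.14, 3.14].

### API

Orientations are given as a unit quaternion [x, y, z, w].
In Python, from workcell import get_obs, camera, camera_model, job_done, masks_of gives the robot as it stands.
- The arm moves only by the tool jog_arm, never from a script. Its argument "deltas" is a list that holds one entry, the list of rows, each a list of 7 numbers: the shift along the tool's x, y, z in mm, then the turn, a rotation vector about the tool's x, y, z in degrees, then the finger opening in mm, from 0 to 85.4. A call has 1 to 5 rows; each row shifts and turns the pose as measured when the row begins, along the tool's axes as they then stand; what a row does not reach is not made up. A row lasts 1/10 s, in which the tool goes at most 50 mm and 8.59 degrees, less where a joint would pass 70% of its speed; a pose out of reach is approached as far as the arm can. A call with a gripper value outside its range is refused whole. The fingers move at their own pace and stop on an object; the grip force is fixed at half the most. Time passes only in rows, so rows that do not move let the fingers close. It gives the time, the measured TCP pose, the force and the opening at its end, in the units of the state.
- get_obs(): the state, without advancing time (a new reading comes with each control period).
- camera(name): name is "scene" or "top"; returns the picture (384x512x3 uint8, red, green, blue); there is no depth.
- camera_model(name): a dict with "fovy" (degrees; the focal length in pixels is half the picture's height over the tangent of half this angle, whatever the lens; pixels are square), "cx", "cy" (the principal point, pixels), "k1" (the pictures are not rectified: a ray, as slopes to the right and down, at radius r is drawn at 1 + k1 r^2 times it, then the intrinsics apply), "pose" (4x4, takes a point from camera to world coordinates). Camera axes: x right, y down, z forward; pixel columns grow to the right and rows downward; lengths in m; the calibration is good to about 2 mm. A picture is of the moment at which its call begins. camera_model takes no time and is no camera call.
- job_done(): hands the job in, once; it reports no verdict.
Trained networks look in the newest picture that a camera, given by its name, has taken for a name from the list of things; names that differ only in an ending like _2 or _b are one class to them, and where a whole thing is asked for, a point or a joint stands for the part that bears it (a point fixed in the world has none). Each returns a list of dicts, best first, with "conf" (0 to 1); they miss things now and then, are a little off and sometimes report something else, mostly with a low value. They report only what shows in the picture. A call takes as long as a camera call. They do not tell look-alikes from the thing itself.
- masks_of(target, camera): "pixels" (384x512 bool, what is visible of it) and "at" ([column, row] in pixels, amid what is visible of it).
The state is a dict: "clock": time; "joint_pos": joint angles; "joint_vel": joint speeds; "tau": joint torques, N m; "eef_pos": TCP position; "tool_rot": TCP orientation; "ft_force": force on the tool from outside, world axes, zero at the start; "ft_torque": the same for the moment, N m; "grip_width": finger opening in m.
Only numpy, scipy, OpenCV 4.12 (cv2) and the standard library are available. Lean on these libraries where they do the work, as an engineer would, in place of code of your own. Each camera call takes 0.05 s, during which the arm holds its last target. There are 200 camera calls.

## Working session

There is one attempt and no reset: what is moved stays moved. The work goes in short steps, Python scripts to look and compute and a tool call to move; the robot and the scene stay as the last step left them, time stands still between calls to the robot, and variables do not carry over. Pictures are saved under pics/ and viewed, about 8 in all and at most 12, crops included, and the job is handed in when it is done.

Besides the shell and the picture viewer there is one more tool, called after "Emit:" in YAML: its name, and indented under it one key for each argument. jog_arm: Moves the arm, as the interface text tells. Its arguments: {"type":"object","properties":{"deltas":{"type":"array"}},"required":["deltas"]}

```bash
mkdir -p pics; cat > h.py <<'E'
import numpy as np,cv2
from scipy.spatial.transform import Rotation as R
from workcell import get_obs,camera,camera_model,job_done,masks_of
def save(img,name): cv2.imwrite('pics/'+name,cv2.cvtColor(img,cv2.COLOR_RGB2BGR))
def K(m):
    f=192/np.tan(np.radians(m['fovy'])/2); return np.array([[f,0,m['cx']],[0,f,m['cy']],[0,0,1.]]),np.array([m['k1'],0,0,0,0.])
def pix2plane(cam,uv,z):
    m=camera_model(cam);k,d=K(m);T=np.array(m['pose'])
    p=cv2.undistortPoints(np.array(uv,float).reshape(-1,1,2),k,d).reshape(-1,2)
    r=np.c_[p,np.ones(len(p))]@T[:3,:3].T
    return T[:3,3]+r*((z-T[2,3])/r[:,2])[:,None]
def proj(cam,P):
    m=camera_model(cam);k,d=K(m);T=np.linalg.inv(np.array(m['pose']))
    return cv2.projectPoints(np.array(P,float).reshape(-1,1,3),cv2.Rodrigues(T[:3,:3])[0],T[:3,3],k,d)[0].reshape(-1,2)
E
python3 - <<'E'
from h import *
a=camera('scene');b=camera('top')
np.save('a0.npy',a);np.save('b0.npy',b)
save(a,'s0.png');save(b,'t0.png')
for c in('scene','top'):
    m=camera_model(c);print(c,m['fovy'],m['cx'],m['cy'],m['k1'],np.round(m['pose'],3).tolist())
    for n in('jam_jar','caddy','gate_push','gate','latch_post','honey_jar','espresso_cup','lid_stack','bell','oat_carton'):
        for r in masks_of(n,c)[:4]: print(n,round(r['conf'],2),np.round(r['at']),r['pixels'].sum())
print(get_obs())
E
```

```text
scene 42.67458349334099 252.69712679769773 188.75146520972623 -0.12650307707756583 [[0.689, -0.291, 0.664, -0.355], [-0.725, -0.293, 0.624, -0.738], [0.013, -0.911, -0.413, 0.551], [0.0, 0.0, 0.0, 1.0]]
jam_jar 0.84 [242. 168.] 667
jam_jar 0.77 [178. 173.] 730
jam_jar 0.56 [200. 198.] 897
caddy 0.8 [291. 212.] 4153
gate_push 0.65 [254. 183.] 414
gate 0.76 [255. 185.] 402
latch_post 0.78 [293. 210.] 3900
latch_post 0.58 [318. 278.] 1289
honey_jar 0.62 [207. 158.] 817
espresso_cup 0.77 [132. 189.] 582
espresso_cup 0.19 [316. 275.] 1144
lid_stack 0.86 [200. 198.] 929
bell 0.85 [317. 276.] 1161
oat_carton 0.88 [396. 215.] 1509
top 57.33720822870068 258.3463166006786 187.2289200839566 -0.08117945997327297 [[0.001, -0.997, 0.08, 0.345], [-1.0, -0.001, -0.008, -0.025], [0.008, -0.08, -0.997, 1.035], [0.0, 0.0, 0.0, 1.0]]
jam_jar 0.73 [196. 149.] 467
caddy 0.96 [278. 175.] 3776
gate_push 0.58 [242. 172.] 279
gate_push 0.38 [155. 153.] 638
gate 0.71 [242. 178.] 226
latch_post 0.91 [279. 172.] 3645
honey_jar 0.84 [157. 156.] 596
espresso_cup 0.75 [146. 245.] 555
lid_stack 0.79 [208. 213.] 801
bell 0.78 [342. 235.] 577
oat_carton 0.73 [354. 128.] 657
{'clock': 1.1, 'joint_pos': array([-1.12701132e+00,  2.40611241e-01,  4.98472655e-03,  1.33516540e+00,
       -1.77994760e-07,  1.57080914e+00]), 'joint_vel': array([ 1.40425366e-04,  8.33680984e-04, -7.96898123e-05, -1.96009278e-03,
        3.67675485e-04,  1.93678366e-03]), 'tau': array([-5.87992799e-04, -3.72220767e+01,  2.52694577e+01,  1.17321630e-03,
       -4.25623023e-05,  4.17974732e-06]), 'eef_pos': array([ 0.21468294, -0.45157186,  0.231295  ]), 'tool_rot': array([9.75484111e-01, 2.20069875e-01, 3.99205112e-07, 2.17379747e-06]), 'ft_force': array([ 0.05609959,  0.10662077, -0.06646403]), 'ft_torque': array([ 0.03760976,  0.0354602 , -0.01378459]), 'grip_width': 0.08509206272206889}
```

```bash
python3 - <<'E'
from h import *
a=np.load('a0.npy');b=np.load('b0.npy')
save(cv2.resize(a[110:330,110:430],None,fx=2.5,fy=2.5,interpolation=2),'s0c.png')
save(cv2.resize(b[90:290,110:400],None,fx=2.7,fy=2.7,interpolation=2),'t0c.png')
E
```

```text
(no output)
```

View pics/s0c.png

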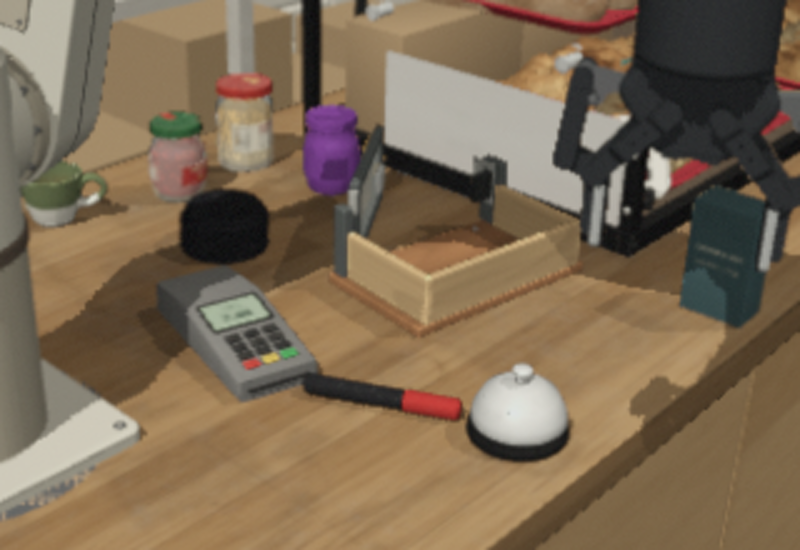

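View pics/t0c.png

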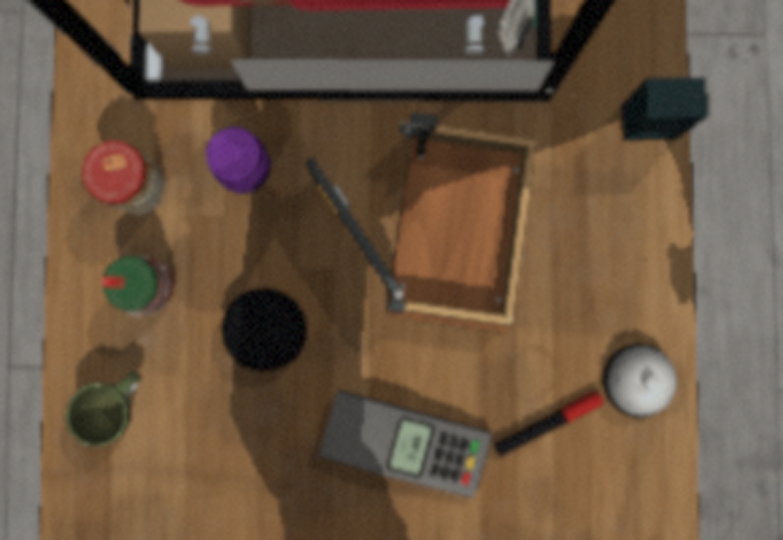

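```bash
python3 - <<'E'
from h import *
a=np.load('a0.npy');b=np.load('b0.npy')
for n,im,box in(('top',b,(140,180,180,215)),('scene',a,(165,150,200,170))):
    h=cv2.cvtColor(im,cv2.COLOR_RGB2HSV);u0,v0,u1,v1=box
    m=np.zeros(im.shape[:2],np.uint8);s=h[v0:v1,u0:u1]
    m[v0:v1,u0:u1]=((s[...,0]>45)&(s[...,0]<90)&(s[...,1]>90))
    v,u=np.nonzero(m);c=[(u.min()+u.max())/2,(v.min()+v.max())/2]
    print(n,len(u),u.min(),u.max(),v.min(),v.max(),np.mean(u),np.mean(v),pix2plane(n,[c,[u.mean(),v.mean()]],.086 if n=='top' else .083))
f=lambda x,y:[110+x/2.7,90+y/2.7]
print('walltop corners BR,FR,FL', pix2plane('top',[f(531,146),f(511,322),f(390,310)],.056))
print('posts hinge, latch',pix2plane('top',[f(398,293),f(420,122)],.080))
print('gate hinge, free',pix2plane('top',[f(400,291),f(312,160)],.098))
print('red lid',pix2plane('top',[f(115,171)],.1),'purple',pix2plane('top',[f(236,148)],.086),'lids',pix2plane('top',[f(264,329)],.045), 'cup',pix2plane('top',[f(100,413)],.055))
E
```

```text
top 166 150 167 186 203 159.24698795180723 193.8132530120482 [[0.40150471 0.23918398 0.086     ]
 [0.40337898 0.23717294 0.086     ]]
scene 79 170 189 156 164 180.46835443037975 161.1772151898734 [[0.39415974 0.23310333 0.083     ]
 [0.39055656 0.22454063 0.083     ]]
walltop corners BR,FR,FL [[ 0.54706416 -0.16943147  0.056     ]
 [ 0.36260567 -0.14663377  0.056     ]
 [ 0.37494094 -0.02163432  0.056     ]]
posts hinge, latch [[ 0.39134501 -0.02974353  0.08      ]
 [ 0.56665552 -0.05213309  0.08      ]]
gate hinge, free [[ 0.39245648 -0.0316221   0.098     ]
 [ 0.52355918  0.05656074  0.098     ]]
red lid [[0.51226623 0.25431115 0.1       ]] purple [[0.53822709 0.13506008 0.086     ]] lids [[0.35527331 0.1097401  0.045     ]] cup [[0.26801811 0.27751019 0.055     ]]
```

```bash
cat > ov.py <<'E'
from h import *
from scipy.spatial.transform import Rotation
def W(P,c,th):
    P=np.array(P,float);y=np.array([np.cos(th),np.sin(th)]);x=np.array([np.sin(th),-np.cos(th)])
    return np.c_[np.array(c)+P[:,:1]*x+P[:,1:2]*y,P[:,2]]
def rect(x0,x1,y0,y1,z): return [[x0,y0,z],[x1,y0,z],[x1,y1,z],[x0,y1,z],[x0,y0,z]]
def gate(c,th,q):
    ax=W([[-.055,-.096+.0,0]],c,th)[0,:2]
    return ax,th+q
def draw(im,cam,box,s,c,th,q,jar,hinge=(-.055,-.096)):
    u0,v0,u1,v1=box;o=cv2.resize(im[v0:v1,u0:u1],None,fx=s,fy=s,interpolation=2)
    def pl(P,col):
        p=(proj(cam,P)-[u0,v0]+.5)*s; cv2.polylines(o,[np.int32(np.round(p*8))],False,col,1,cv2.LINE_AA,3)
    pl(W(rect(-.065,.065,-.106,.106,.0),c,th),(255,255,0))
    pl(W(rect(-.05,.065,-.098,.086,.056),c,th),(0,255,255))
    pl(W(rect(-.059,-.051,-.100,-.092,.08),c,th),(255,0,255))
    pl(W(rect(-.059,-.051,.093,.101,.08),c,th),(255,0,255))
    ax=W([[*hinge,0]],c,th)[0,:2]
    pl(W(rect(-.005,.005,.003,.163,.098),ax,th+q),(255,0,0))
    pl(W([[-.0077,.101,.065],[-.0077,.135,.065],[-.0077,.135,.095],[-.0077,.101,.095],[-.0077,.101,.065]],ax,th+q),(0,255,0))
    t=np.linspace(0,2*np.pi,40)
    for r,z in((.028,.086),(.031,0)): pl(np.c_[jar[0]+r*np.cos(t),jar[1]+r*np.sin(t),z+0*t],(0,0,255))
    return o
E
cat > v1.py <<'E'
from ov import *
import sys
c=eval(sys.argv[1]);th,q=map(float,sys.argv[2:4]);jar=eval(sys.argv[4])
a=np.load('a0.npy');b=np.load('b0.npy')
A=draw(a,'scene',(160,140,350,250),4,c,th,q,jar);B=draw(b,'top',(140,125,330,218),4,c,th,q,jar)
A=A[:,:760];B=B[:,:760]
save(np.vstack([cv2.resize(A,(600,347)),cv2.resize(B,(515,252))[:, :515] if 0 else cv2.copyMakeBorder(cv2.resize(B,(515,252)),0,0,0,85,0)]) if 0 else A,sys.argv[5]+'a.png');save(B,sys.argv[5]+'b.png')
E
python3 v1.py "(.469,-.095)" -.125 .72 "(.401,.238)" o1
```

```text
(no output)
```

View pics/o1a.png

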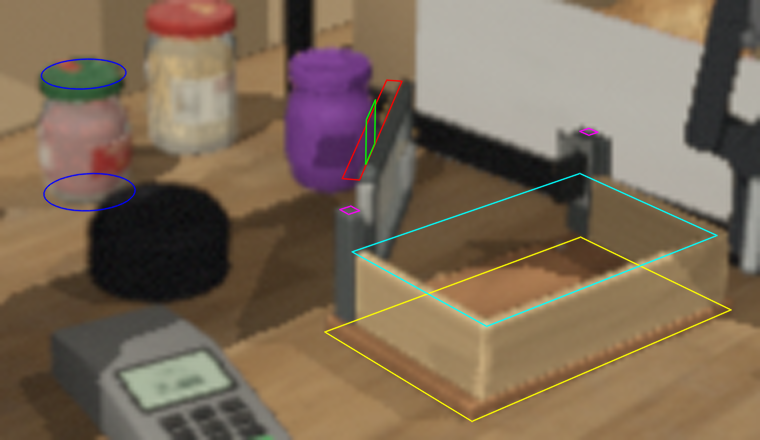

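View pics/o1b.png

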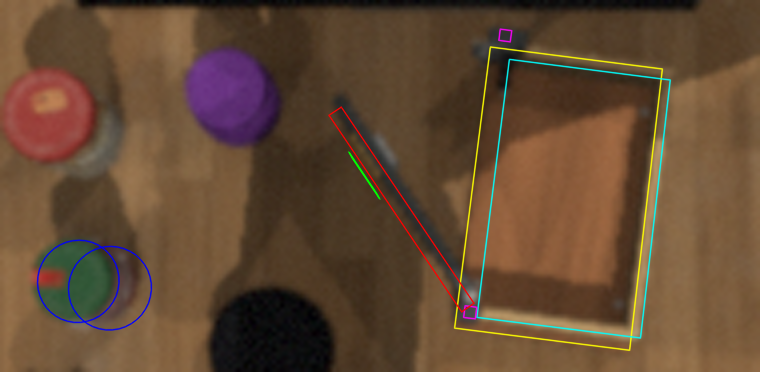

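The three jar-shaped candidates are the green-lidded jar (scene 180,172; top 158,195), the purple look-alike (scene 242,168) and the red-lidded honey jar (scene 207,158). The enlarged crop shows that the one at 180,172 has the dark green lid, so it is the target. The overlay fits it at about (0.401, 0.238). The caddy is at about (0.469, -0.095) with y-heading -0.125, and the gate still needs refining.

```bash
cat > go.py <<'E'
# python3 go.py x y z phi n  -> rows to reach tool-down pose, heading phi (tool x), in n rows
from h import *
import sys
x,y,z,phi=map(float,sys.argv[1:5]);n=int(sys.argv[5])
o=get_obs();p=np.array(o['eef_pos']);r=R.from_quat(o['tool_rot'])
T=R.from_euler('z',phi)*R.from_euler('x',np.pi)
t=np.array([x,y,z])-p
rv=(r.inv()*T).as_rotvec()
print('clock',round(o['clock'],2),'err mm',np.round(t*1000,1),'tool',np.round(r.inv().apply(t)*1000,1),'rot',np.round(np.degrees(rv),1),'F',np.round(o['ft_force'],1),'w',o['grip_width'])
for i in range(n): print(np.round((r*R.from_rotvec(rv*i/n)).inv().apply(t/n)*1000).tolist(),np.round(np.degrees(rv/n),1).tolist())
E
python3 go.py .401 .238 .23 1.445 15
python3 - <<'E'
from h import *
a=np.load('a0.npy');b=np.load('b0.npy')
A=cv2.resize(a[145:230,238:308],None,fx=7,fy=7,interpolation=2);B=cv2.resize(b[140:210,215:265],None,fx=8,fy=8,interpolation=2)
C=np.zeros((600,900,3),np.uint8);C[:A.shape[0],:A.shape[1]]=A;C[:B.shape[0],495:495+B.shape[1]]=B[:, :400]
save(C[:, :896][:, :],'g_full.png');save(np.ascontiguousarray(cv2.resize(C,(800,533))),'g.png')
E
```

```text
clock 1.1 err mm [186.3 689.6  -1.3] tool [ 464.3 -542.8    1.3] rot [  0.    0.  -57.4] F [ 0.1  0.1 -0.1] w 0.08509206272206889
[31.0, -36.0, 0.0] [0.0, 0.0, -3.8]
[33.0, -34.0, 0.0] [0.0, 0.0, -3.8]
[35.0, -32.0, 0.0] [0.0, 0.0, -3.8]
[38.0, -29.0, 0.0] [0.0, 0.0, -3.8]
[39.0, -27.0, 0.0] [0.0, 0.0, -3.8]
[41.0, -24.0, 0.0] [0.0, 0.0, -3.8]
[43.0, -21.0, 0.0] [0.0, 0.0, -3.8]
[44.0, -18.0, 0.0] [0.0, 0.0, -3.8]
[45.0, -15.0, 0.0] [0.0, 0.0, -3.8]
[46.0, -12.0, 0.0] [0.0, 0.0, -3.8]
[47.0, -9.0, 0.0] [0.0, 0.0, -3.8]
[47.0, -6.0, 0.0] [0.0, 0.0, -3.8]
[48.0, -3.0, 0.0] [0.0, 0.0, -3.8]
[48.0, 0.0, 0.0] [0.0, 0.0, -3.8]
[47.0, 3.0, 0.0] [0.0, 0.0, -3.8]
```

View pics/g.png

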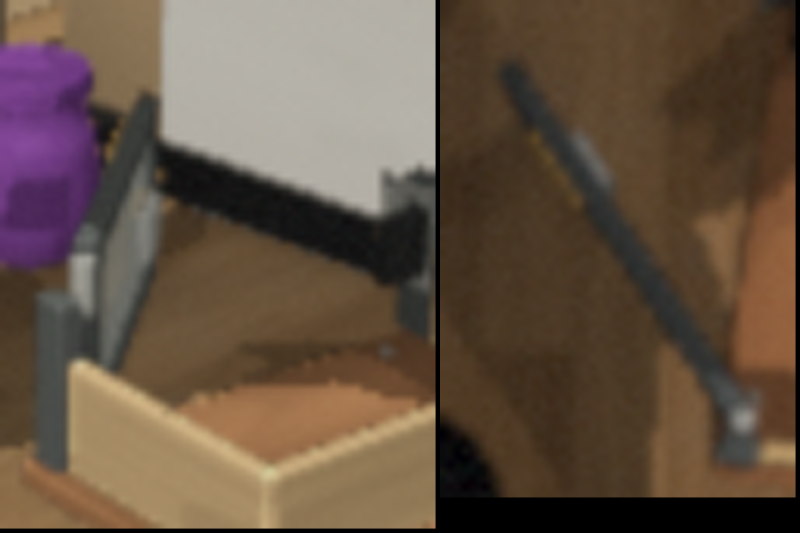

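Emit:
jog_arm:
  deltas:
    - [[31,-36,0,0,0,-3.8,85],[33,-34,0,0,0,-3.8,85],[35,-32,0,0,0,-3.8,85],[38,-29,0,0,0,-3.8,85],[39,-27,0,0,0,-3.8,85]]

```text
clock: 1.6
eef_pos: [0.277, -0.2209, 0.2296]
tool_rot: [0.926, 0.379, 0.001, 0.001]
ft_force: [1.0, 0.3, 0.4]
grip_width: 0.0849
```

Emit:
jog_arm:
  deltas:
    - [[41,-24,0,0,0,-3.8,85],[43,-21,0,0,0,-3.8,85],[44,-18,0,0,0,-3.8,85],[45,-15,0,0,0,-3.8,85],[46,-12,0,0,0,-3.8,85]]

```text
clock: 2.1
eef_pos: [0.3407, 0.0174, 0.2312]
tool_rot: [0.848, 0.531, 0.003, 0.004]
ft_force: [1.4, -0.6, 0.2]
grip_width: 0.0851
```

```bash
python3 go.py .401 .238 .23 1.445 5; python3 - <<'E'
from h import *
f=lambda x,y:[215+(x/.8889-495)/8-.44,140+y/.8889/8-.44]
A=pix2plane('top',[f(512,68),f(742,418),f(725,395)],.098);print(A); d=A[0]-A[2];print('head',np.arctan2(d[1],d[0]),np.linalg.norm((A[0]-A[1])))
print('plate',pix2plane('top',[f(535,133),f(580,205)],.095))
E
```

```text
clock 2.1 err mm [ 60.3 220.6  -1.2] tool [224.8 -42.2   1. ] rot [  0.6   0.  -18.7] F [ 1.4 -0.6  0.2] w 0.08514070917266632
[45.0, -8.0, 0.0] [0.1, 0.0, -3.7]
[45.0, -5.0, 0.0] [0.1, 0.0, -3.7]
[46.0, -3.0, 0.0] [0.1, 0.0, -3.7]
[46.0, 0.0, 0.0] [0.1, 0.0, -3.7]
[46.0, 3.0, 0.0] [0.1, 0.0, -3.7]
[[ 0.52393316  0.05892156  0.098     ]
 [ 0.39094929 -0.02863069  0.098     ]
 [ 0.39959115 -0.02223539  0.098     ]]
head 0.578264894082748 0.15921716666283078
plate [[0.49944813 0.05018913 0.095     ]
 [0.47185862 0.03287798 0.095     ]]
```

Emit:
jog_arm:
  deltas:
    - [[45,-8,0,0,0,-3.7,85],[45,-5,0,0,0,-3.7,85],[46,-3,0,0,0,-3.7,85],[46,0,0,0,0,-3.7,85],[42,3,0,0,0,-3.7,85]]

```text
clock: 2.6
eef_pos: [0.3994, 0.2463, 0.2329]
tool_rot: [0.745, 0.667, 0.005, 0.006]
ft_force: [0.7, -0.3, 0.3]
grip_width: 0.085
```

```bash
python3 go.py .401 .238 .037 1.445 5
```

```text
clock 2.6 err mm [   1.6   -8.3 -195.9] tool [ -8.   -0.7 195.9] rot [0.9 0.  0.8] F [ 0.7 -0.3  0.3] w 0.08500960619093216
[-2.0, -0.0, 39.0] [0.2, 0.0, 0.2]
[-2.0, -0.0, 39.0] [0.2, 0.0, 0.2]
[-2.0, 0.0, 39.0] [0.2, 0.0, 0.2]
[-2.0, 0.0, 39.0] [0.2, 0.0, 0.2]
[-2.0, 0.0, 39.0] [0.2, 0.0, 0.2]
```

Emit:
jog_arm:
  deltas:
    - [[-8,-1,0,0.9,0,0.8,85],[0,0,30,0,0,0,85],[0,0,30,0,0,0,85],[0,0,30,0,0,0,85],[0,0,0,0,0,0,85]]

```text
clock: 3.1
eef_pos: [0.399, 0.2445, 0.1407]
tool_rot: [0.747, 0.665, 0.002, -0.0]
ft_force: [-0.3, 0.3, 0.5]
grip_width: 0.0847
```

```bash
python3 go.py .401 .238 .037 1.445 5; python3 - <<'E'
from h import *
a=camera('scene');b=camera('top');np.save('a1.npy',a);np.save('b1.npy',b)
A=cv2.resize(a[130:230,120:270],(600,400),interpolation=2);B=cv2.resize(b[160:235,125:215],(480,400),interpolation=2)
save(cv2.resize(np.hstack([A,B]),(800,296)),'j.png')
E
```

```text
clock 3.1 err mm [   2.    -6.5 -103.7] tool [ -6.5   2.4 103.7] rot [ 0.1 -0.2  0.5] F [-0.3  0.3  0.5] w 0.0846821222656231
[-1.0, 0.0, 21.0] [0.0, -0.0, 0.1]
[-1.0, 1.0, 21.0] [0.0, -0.0, 0.1]
[-1.0, 1.0, 21.0] [0.0, -0.0, 0.1]
[-1.0, 1.0, 21.0] [0.0, -0.0, 0.1]
[-1.0, 1.0, 21.0] [0.0, -0.0, 0.1]
```

View pics/j.png

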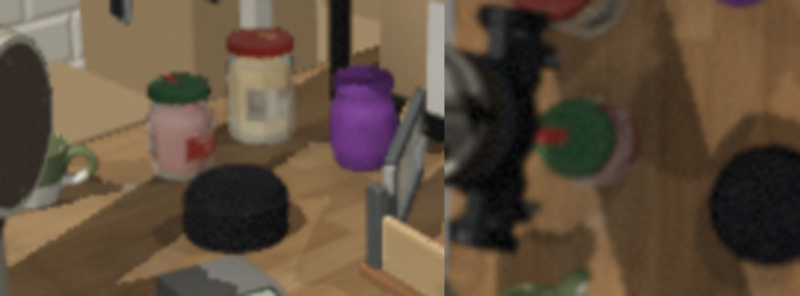

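```bash
python3 - <<'E'
from h import *
b=np.load('b1.npy');a=np.load('a1.npy')
p=get_obs()['eef_pos']
P=[p,p+[0,0,.05],p+[0.045,0,.015],p+[-.045,0,.015],[.401,.238,.086],p+[0,0,.1]]
print(np.round(proj('top',P)),np.round(proj('scene',P)))
B=b[130:280,90:230].copy();B=cv2.resize(B,None,fx=3,fy=3,interpolation=2);A=cv2.resize(a[60:210,90:230],None,fx=3,fy=3,interpolation=2)
for q in proj('top',P): cv2.circle(B,tuple(int(x) for x in (q-[90,130])*3),4,(255,255,0),1)
for q in proj('scene',P): cv2.circle(A,tuple(int(x) for x in (q-[90,60])*3),4,(255,255,0),1)
save(np.hstack([A,B])[:, :800],'k.png')
E
```

```text
[[150. 193.]
 [143. 192.]
 [148. 175.]
 [147. 211.]
 [159. 195.]
 [136. 190.]] [[178. 136.]
 [177. 118.]
 [191. 127.]
 [163. 134.]
 [180. 158.]
 [176.  99.]]
```

View pics/k.png

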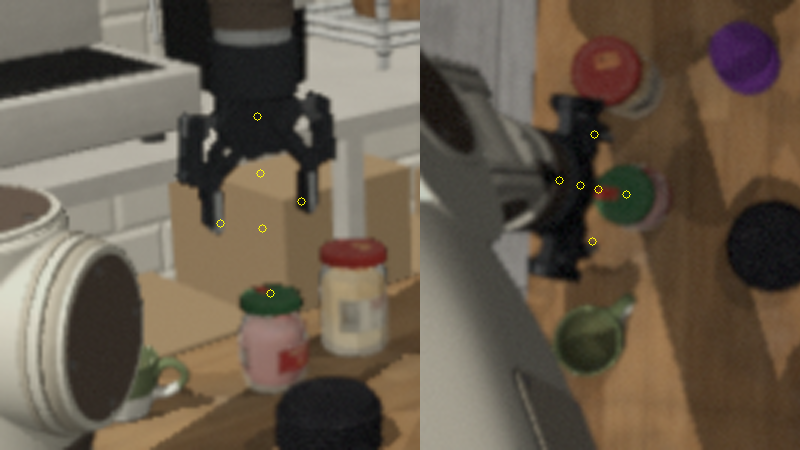

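The projected TCP and fingertips agree with both views: the gripper is above the jar and the lid centre sits on the estimate. Descending.

Emit:
jog_arm:
  deltas:
    - [[-7,3,10,0,0,0,85],[0,0,25,0,0,0,85],[0,0,25,0,0,0,85],[0,0,25,0,0,0,85],[0,0,15,0,0,0,85]]

```text
clock: 3.7
eef_pos: [0.4151, 0.2413, 0.0516]
tool_rot: [0.748, 0.663, 0.017, 0.004]
ft_force: [0.7, -0.3, 0.2]
grip_width: 0.0847
```

```bash
python3 go.py .401 .238 .037 1.445 1
```

```text
clock 3.7 err mm [-14.1  -3.3 -14.6] tool [ -5.3 -14.   14.1] rot [ 1.6 -1.2  0.4] F [ 0.7 -0.3  0.2] w 0.08474803118731196
[-5.0, -14.0, 14.0] [1.6, -1.2, 0.4]
```

Emit:
jog_arm:
  deltas:
    - [[-5,-14,0,1.6,-1.2,0.4,85],[0,0,0,0,0,0,85]]

```text
clock: 3.9
eef_pos: [0.4011, 0.2367, 0.0507]
tool_rot: [0.751, 0.66, -0.001, 0.0]
ft_force: [0.3, 0.6, 0.1]
grip_width: 0.0852
```

```bash
python3 go.py .401 .238 .037 1.445 1;python3 - <<'E'
from h import *
b=camera('scene');np.save('b2.npy',b)
h=cv2.cvtColor(b,cv2.COLOR_RGB2HSV)
m=((h[...,0]>45)&(h[...,0]<90)&(h[...,1]>90))[150:172,163:200];v,u=np.nonzero(m);print(len(u),u.min()+163,u.max()+163,v.min()+150,v.max()+150)
E
```

```text
clock 3.9 err mm [ -0.1   1.3 -13.7] tool [ 1.3 -0.3 13.7] rot [-0.   0.1 -0.2] F [0.3 0.6 0.1] w 0.0852223920290625
[1.0, -0.0, 14.0] [-0.0, 0.1, -0.2]
98 171 189 156 164
```

Jar not disturbed. Lowering the rest and gripping.

Emit:
jog_arm:
  deltas:
    - [[1,0,13,0,0,0,85],[0,0,0,0,0,0,55],[0,0,0,0,0,0,50],[0,0,0,0,0,0,50],[0,0,0,0,0,0,50]]

```text
clock: 4.45
eef_pos: [0.4062, 0.2392, 0.0425]
tool_rot: [0.751, 0.66, 0.006, 0.001]
ft_force: [0.4, -0.4, -4.1]
grip_width: 0.0566
```

Emit:
jog_arm:
  deltas:
    - [[0,0,0,0,0,0,50],[0,0,0,0,0,0,50]]

```text
clock: 4.65
eef_pos: [0.4063, 0.2389, 0.0424]
tool_rot: [0.751, 0.66, 0.006, 0.001]
ft_force: [0.5, -0.6, -4.0]
grip_width: 0.0566
```

```bash
python3 go.py .401 .238 .2 1.445 1
```

```text
clock 4.65 err mm [ -5.3  -0.9 157.6] tool [  -0.5   -3.7 -157.7] rot [ 0.5 -0.4 -0.2] F [ 0.5 -0.6 -4. ] w 0.056559118766621286
[-1.0, -4.0, -158.0] [0.5, -0.4, -0.2]
```

Emit:
jog_arm:
  deltas:
    - [[0,0,-20,0.5,0,0,50],[0,0,-30,0,0,0,50],[0,0,-30,0,0,0,50],[0,0,-30,0,0,0,50],[0,0,-30,0,0,0,50]]

```text
clock: 5.15
eef_pos: [0.4014, 0.2349, 0.1799]
tool_rot: [0.751, 0.66, -0.006, -0.003]
ft_force: [-0.8, 0.6, -4.2]
grip_width: 0.0568
```

```bash
python3 go.py .401 .238 .22 1.445 1; python3 - <<'E'
from h import *
b=camera('scene');np.save('b3.npy',b)
o=get_obs();p=o['eef_pos'];B=cv2.resize(b[60:210,110:260],None,fx=4,fy=4,interpolation=2)
P=[p,p-[0,0,.03],p-[0,0,.03]+[.031,0,0],p-[0,0,.03]-[.031,0,0]]
for q in proj('scene',P): cv2.circle(B,tuple(int(x) for x in (q-[110,60])*4),3,(255,255,0),1)
save(B,'l.png')
E
```

```text
clock 5.15 err mm [-0.4  3.1 40.1] tool [  2.9  -1.3 -40.1] rot [-0.8  0.3 -0.2] F [-0.8  0.6 -4.2] w 0.05678496655728889
[3.0, -1.0, -40.0] [-0.8, 0.3, -0.2]
```

View pics/l.png

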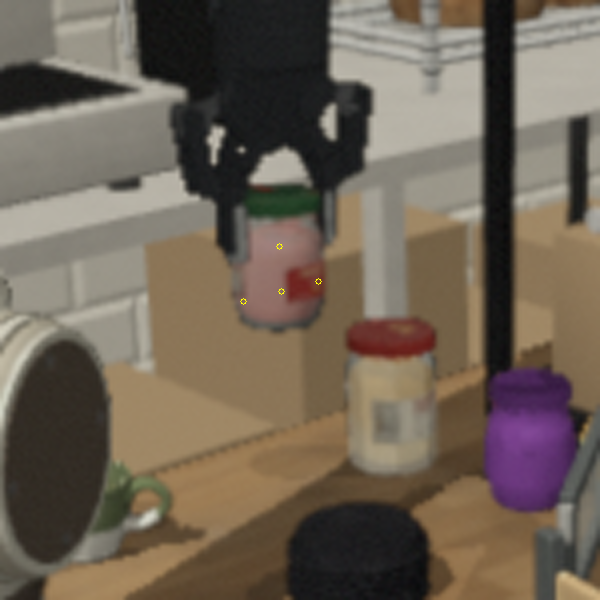

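The jar hangs upright in the grip: lid at about (283,200) and base at about (280,325) in the crop. Its base is roughly 42 mm below the TCP. Carrying it over the caddy.

Emit:
jog_arm:
  deltas:
    - [[0,0,-40,-0.8,0.3,0,50],[-40,0,0,0,0,0,50],[-40,6,0,0,0,0,50],[-40,6,0,0,0,0,50],[-40,6,0,0,0,0,50]]

```text
clock: 5.7
eef_pos: [0.4041, 0.0761, 0.2255]
tool_rot: [0.747, 0.664, 0.009, 0.002]
ft_force: [0.9, -0.1, -4.4]
grip_width: 0.0564
```

```bash
python3 go.py .463 -.104 .21 1.445 5
```

```text
clock 5.7 err mm [  58.9 -180.1  -15.5] tool [-172.1   79.3   15. ] rot [ 0.9 -0.6  0.5] F [ 0.9 -0.1 -4.4] w 0.05638362376854003
[-34.0, 16.0, 3.0] [0.2, -0.1, 0.1]
[-34.0, 16.0, 3.0] [0.2, -0.1, 0.1]
[-34.0, 16.0, 3.0] [0.2, -0.1, 0.1]
[-34.0, 16.0, 3.0] [0.2, -0.1, 0.1]
[-34.0, 16.0, 3.0] [0.2, -0.1, 0.1]
```

Emit:
jog_arm:
  deltas:
    - [[-38,17,3,0.2,-0.1,0,50],[-38,17,3,0.2,-0.1,0,50],[-38,17,3,0.2,-0.1,0,50],[-34,15,3,0.2,-0.1,0,50],[-24,12,3,0.2,-0.1,0,50]]

```text
clock: 6.2
eef_pos: [0.4601, -0.113, 0.2066]
tool_rot: [0.748, 0.664, -0.001, -0.002]
ft_force: [-0.4, 0.5, -4.3]
grip_width: 0.0563
```

```bash
python3 go.py .463 -.104 .12 1.445 3
```

```text
clock 6.2 err mm [  2.9   9.  -86.6] tool [ 9.2  2.2 86.6] rot [-0.2 -0.   0.4] F [-0.4  0.5 -4.3] w 0.05632844870665042
[3.0, 1.0, 29.0] [-0.1, -0.0, 0.1]
[3.0, 1.0, 29.0] [-0.1, -0.0, 0.1]
[3.0, 1.0, 29.0] [-0.1, -0.0, 0.1]
```

Emit:
jog_arm:
  deltas:
    - [[9,2,20,0,0,0,50],[0,0,30,0,0,0,50],[0,0,30,0,0,0,50],[0,0,0,0,0,0,50]]

```text
clock: 6.6
eef_pos: [0.4638, -0.1098, 0.121]
tool_rot: [0.751, 0.66, -0.002, -0.001]
ft_force: [-1.2, 0.4, -4.5]
grip_width: 0.056
```

```bash
python3 go.py .463 -.104 .07 1.445 3
```

```text
clock 6.6 err mm [ -0.8   5.8 -51. ] tool [ 5.7 -1.3 51. ] rot [-0.3  0.1 -0.1] F [-1.2  0.4 -4.5] w 0.05596562667408071
[2.0, -0.0, 17.0] [-0.1, 0.0, -0.0]
[2.0, -0.0, 17.0] [-0.1, 0.0, -0.0]
[2.0, -0.0, 17.0] [-0.1, 0.0, -0.0]
```

Emit:
jog_arm:
  deltas:
    - [[6,-1,10,0,0,0,50],[0,0,15,0,0,0,50],[0,0,15,0,0,0,50],[0,0,8,0,0,0,50],[0,0,0,0,0,0,50]]

```text
clock: 7.1
eef_pos: [0.4662, -0.1023, 0.074]
tool_rot: [0.75, 0.661, 0.0, 0.001]
ft_force: [0.4, 0.1, -4.4]
grip_width: 0.0564
```

```bash
python3 go.py .463 -.104 .052 1.445 1; python3 - <<'E'
from h import *
b=camera('scene');np.save('b4.npy',b)
B=cv2.resize(b[110:260,210:380],None,fx=4,fy=4,interpolation=2);save(B,'m.png')
E
```

```text
clock 7.1 err mm [ -3.2  -1.7 -22. ] tool [-2.1 -3.  22. ] rot [ 0.1  0.  -0.1] F [ 0.4  0.1 -4.4] w 0.056391113810397575
[-2.0, -3.0, 22.0] [0.1, 0.0, -0.1]
```

View pics/m.png

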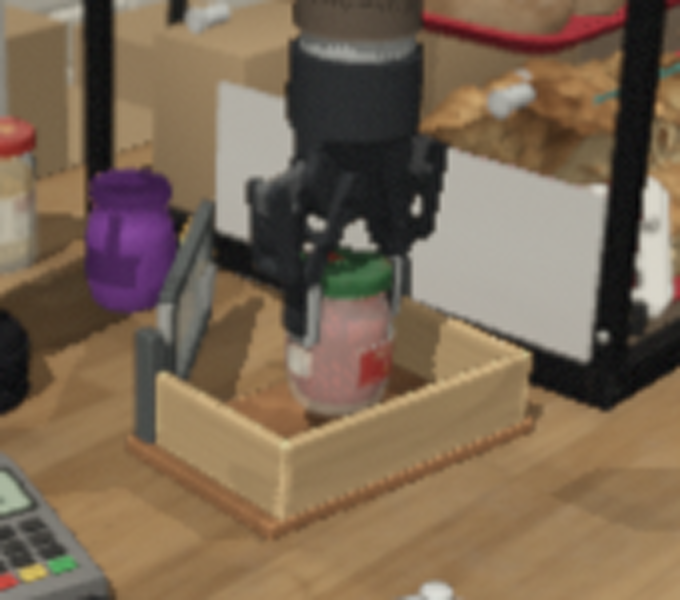

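The jar (base at about (340,400)) hangs clear inside the caddy walls. Lowering it to touch.

Emit:
jog_arm:
  deltas:
    - [[-2,-2,9,0,0,0,50],[0,0,6,0,0,0,50],[0,0,4,0,0,0,50],[0,0,0,0,0,0,50]]

```text
clock: 7.55
eef_pos: [0.4663, -0.1045, 0.0565]
tool_rot: [0.75, 0.661, 0.002, 0.003]
ft_force: [-0.5, 0.4, -4.3]
grip_width: 0.056
```

Emit:
jog_arm:
  deltas:
    - [[0,0,3,0,0,0,50],[0,0,0,0,0,0,50]]

```text
clock: 7.75
eef_pos: [0.4665, -0.1046, 0.0534]
tool_rot: [0.75, 0.661, 0.002, 0.003]
ft_force: [0.5, -0.0, -4.3]
grip_width: 0.0566
```

Emit:
jog_arm:
  deltas:
    - [[0,0,2,0,0,0,50],[0,0,0,0,0,0,50]]

```text
clock: 7.95
eef_pos: [0.4672, -0.1052, 0.0522]
tool_rot: [0.751, 0.661, 0.002, 0.004]
ft_force: [-0.6, -0.5, -4.5]
grip_width: 0.0562
```

Emit:
jog_arm:
  deltas:
    - [[0,0,2,0,0,0,50],[0,0,0,0,0,0,50]]

```text
clock: 8.15
eef_pos: [0.4677, -0.1056, 0.0525]
tool_rot: [0.751, 0.661, 0.002, 0.005]
ft_force: [0.3, 0.1, -3.9]
grip_width: 0.0565
```

Emit:
jog_arm:
  deltas:
    - [[0,0,4,0,0,0,50],[0,0,0,0,0,0,50]]

```text
clock: 8.35
eef_pos: [0.4687, -0.1062, 0.0529]
tool_rot: [0.751, 0.661, 0.003, 0.007]
ft_force: [0.1, 0.1, -5.3]
grip_width: 0.0566
```

```bash
python3 go.py .463 -.104 .052 1.445 1; python3 -c "
from h import *
o=get_obs();print(np.round(o['joint_pos'],3),np.round(o['tau'],1),o['ft_torque'])
b=camera('scene');np.save('b5.npy',b)
save(cv2.resize(b[150:240,260:340],None,fx=7,fy=7,interpolation=2)[:600],'n.png')"
```

```text
clock 8.35 err mm [-5.7  2.2 -0.9] tool [ 1.5 -5.9  0.8] rot [ 0.8  0.2 -0.1] F [ 0.1  0.1 -5.3] w 0.05663838476302048
[1.0, -6.0, 1.0] [0.8, 0.2, -0.1]
[-0.221  0.352 -0.348  0.856 -0.003  1.477] [ -0.  -40.2  21.9   0.1  -0.   -0. ] [-0.00841381  0.02216664 -0.03847175]
```

View pics/n.png

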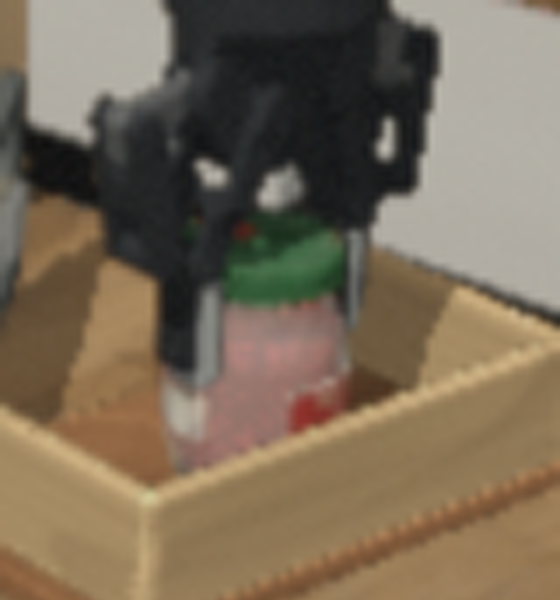

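Emit:
jog_arm:
  deltas:
    - [[0,-4,3,0.8,0.2,0,50]]

```text
clock: 8.5
eef_pos: [0.4689, -0.1066, 0.0519]
tool_rot: [0.751, 0.661, 0.003, 0.004]
ft_force: [2.5, -0.3, 18.7]
grip_width: 0.057
```

Emit:
jog_arm:
  deltas:
    - [[0,0,4,0,0,0,50]]

```text
clock: 8.6
eef_pos: [0.4692, -0.1066, 0.0517]
tool_rot: [0.751, 0.661, 0.003, 0.004]
ft_force: [-22.0, 4.3, 55.7]
grip_width: 0.0568
```

Emit:
jog_arm:
  deltas:
    - [[0,0,4,0,0,0,50]]

```text
clock: 8.7
eef_pos: [0.4691, -0.1066, 0.0518]
tool_rot: [0.751, 0.661, 0.003, 0.005]
ft_force: [-13.0, 3.5, 39.4]
grip_width: 0.0566
```

It's seated on the floor. Relaxing and releasing.

Emit:
jog_arm:
  deltas:
    - [[0,0,0,0,0,0,50],[0,0,0,0,0,0,62],[0,0,0,0,0,0,75],[0,0,0,0,0,0,85],[0,0,0,0,0,0,85]]

```text
clock: 9.2
eef_pos: [0.4706, -0.1067, 0.0523]
tool_rot: [0.751, 0.661, 0.004, 0.006]
ft_force: [-0.6, 0.6, 0.3]
grip_width: 0.0852
```

```bash
python3 go.py .466 -.1066 .2 1.445 1
```

```text
clock 9.2 err mm [-4.600e+00  1.000e-01  1.477e+02] tool [  -0.6   -2.5 -147.8] rot [ 0.8  0.1 -0.1] F [-0.6  0.6  0.3] w 0.08515609033550679
[-1.0, -2.0, -148.0] [0.8, 0.1, -0.1]
```

Emit:
jog_arm:
  deltas:
    - [[0,-3,-10,0.5,0,0,85],[0,0,-30,0,0,0,85],[0,0,-35,0,0,0,85],[0,0,-40,0,0,0,85],[0,0,-40,0,0,0,85]]

```text
clock: 9.7
eef_pos: [0.4617, -0.1049, 0.203]
tool_rot: [0.751, 0.661, -0.004, -0.006]
ft_force: [1.2, -0.4, -0.1]
grip_width: 0.0849
```

```bash
python3 go.py .466 -.1066 .2 1.445 1; python3 - <<'E'
from h import *
b=camera('scene');t=camera('top');np.save('b6.npy',b);np.save('t6.npy',t)
A=cv2.resize(b[130:250,230:350],None,fx=4,fy=4,interpolation=2);B=cv2.resize(t[130:230,210:290],None,fx=4,fy=4,interpolation=2)
C=np.zeros((480,800,3),np.uint8);C[:,:480]=A;C[:400,480:]=B;save(C,'p.png')
E
```

```text
clock 9.7 err mm [ 4.3 -1.7 -3. ] tool [-1.2  4.5  2.9] rot [-0.8 -0.1 -0.1] F [ 1.2 -0.4 -0.1] w 0.08485124109312867
[-1.0, 4.0, 3.0] [-0.8, -0.1, -0.1]
```

View pics/p.png

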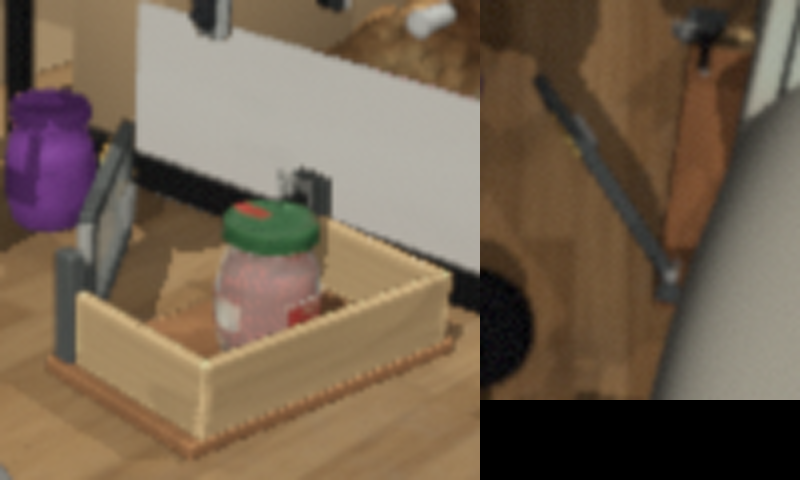

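The jar stands upright on the caddy floor with the gripper clear, and the gate is unmoved. Next I close the fingers and set up outside the brass plate.

```bash
python3 go.py .466 .072 .16 2.149 6
```

```text
clock 9.8 err mm [ 1.000e-01  1.778e+02 -4.760e+01] tool [176.4 -22.3  47.6] rot [ -0.1  -0.  -40.4] F [ 0.3 -0.1 -0.3] w 0.08496971258447324
[29.0, -4.0, 8.0] [-0.0, -0.0, -6.7]
[30.0, -0.0, 8.0] [-0.0, -0.0, -6.7]
[29.0, 3.0, 8.0] [-0.0, -0.0, -6.7]
[29.0, 7.0, 8.0] [-0.0, -0.0, -6.7]
[28.0, 10.0, 8.0] [-0.0, -0.0, -6.7]
[27.0, 13.0, 8.0] [-0.0, -0.0, -6.7]
```

Emit:
jog_arm:
  deltas:
    - [[29,-4,0,0,0,-6.7,40],[30,0,5,0,0,-6.7,20],[29,3,8,0,0,-6.7,0],[29,7,8,0,0,-6.7,0],[28,10,8,0,0,-6.7,0]]

```text
clock: 10.3
eef_pos: [0.468, 0.043, 0.1773]
tool_rot: [0.522, 0.853, 0.0, 0.002]
ft_force: [0.3, 0.2, -0.6]
grip_width: 0.012
```

```bash
python3 go.py .466 .072 .13 2.149 2
```

```text
clock 10.3 err mm [ -2.   29.  -47.3] tool [26.9 11.3 47.2] rot [ 0.1  0.2 -6.1] F [ 0.3  0.2 -0.6] w 0.01196300109876071
[13.0, 6.0, 24.0] [0.1, 0.1, -3.1]
[13.0, 6.0, 24.0] [0.1, 0.1, -3.1]
```

Emit:
jog_arm:
  deltas:
    - [[14,6,0,0,0,-3,0],[14,6,0,0,0,-3,0],[0,0,20,0,0,0,0],[0,0,20,0,0,0,0],[0,0,0,0,0,0,0]]

```text
clock: 10.8
eef_pos: [0.4626, 0.079, 0.1305]
tool_rot: [0.47, 0.882, -0.002, -0.001]
ft_force: [-0.6, 0.3, 0.0]
grip_width: 0.0002
```

```bash
python3 go.py .466 .072 .07 2.149 2
```

```text
clock 10.8 err mm [  3.4  -7.  -60.5] tool [-7.8 -0.9 60.5] rot [-0.2 -0.1  0.7] F [-0.6  0.3  0. ] w 0.00023799641610836156
[-4.0, -0.0, 30.0] [-0.1, -0.0, 0.4]
[-4.0, -0.0, 30.0] [-0.1, -0.0, 0.4]
```

Emit:
jog_arm:
  deltas:
    - [[-3,0,20,0,0,0.7,0],[0,0,20,0,0,0,0],[0,0,18,0,0,0,0],[0,0,3,0,0,0,0],[0,0,0,0,0,0,0]]

```text
clock: 11.3
eef_pos: [0.4654, 0.0762, 0.0687]
tool_rot: [0.476, 0.879, -0.001, -0.001]
ft_force: [0.2, 0.2, 0.9]
grip_width: -0.0003
```

```bash
cat > g.py <<'E'
# gate-frame state: where is the finger relative to the gate model
from h import *
import sys
H=np.array([.391,-.029]);th=-.125
o=get_obs();p=o['eef_pos'];d=p[:2]-H
X=R.from_quat(o['tool_rot']).as_matrix()[:,0];phi=np.arctan2(X[1],X[0])
q=phi-np.pi/2-th
# gate angle if the finger face (11 mm ahead) touches plate: -x offset=18.7
rr=np.hypot(*d);qc=np.arctan2(d[1],d[0])-np.arcsin(min(1,.0187/rr))-th
y=d@[np.cos(th+qc),np.sin(th+qc)]
print('clock',round(o['clock'],2),'tool q',round(q,3),'contact q',round(qc,3),'y along gate mm',round(y*1e3,1),'z',round(p[2],4),'tilt X.z',np.round(X[2],3),'F',np.round(o['ft_force'],2),'T',np.round(o['ft_torque'],2))
f=np.array(o['ft_force'])[:2];print('push force',round(-f@[np.sin(th+qc),-np.cos(th+qc)],2))
E
python3 g.py;python3 go.py .466 .072 .07 2.149 1
```

```text
clock 11.3 tool q 0.703 contact q 0.934 y along gate mm 127.5 z 0.0687 tilt X.z 0.001 F [0.16 0.2  0.93] T [0.06 0.   0.03]
push force 0.03
clock 11.3 err mm [ 0.6 -4.2  1.3] tool [-3.8 -1.8 -1.3] rot [-0.2 -0.  -0. ] F [0.2 0.2 0.9] w -0.0002887994395213195
[-4.0, -2.0, -1.0] [-0.2, -0.0, -0.0]
```

Emit:
jog_arm:
  deltas:
    - [[-6,0,0,0,0,0,0],[-5,0,0,0,0,0,0],[-5,0,0,0,0,0,0],[-4,0,0,0,0,0,0],[-4,0,0,0,0,0,0]]

```text
clock: 11.8
eef_pos: [0.4825, 0.0546, 0.0725]
tool_rot: [0.477, 0.879, 0.001, 0.002]
ft_force: [0.6, 0.2, -0.4]
grip_width: 0.0002
```

```bash
python3 g.py
```

```text
clock 11.8 tool q 0.702 contact q 0.714 y along gate mm 122.5 z 0.0725 tilt X.z -0.002 F [ 0.57  0.19 -0.44] T [-0.04  0.02 -0.02]
push force -0.16
```

Emit:
jog_arm:
  deltas:
    - [[-4,0,0,0,0,0,0],[-4,0,0,0,0,0,0],[-3,0,0,0,0,1,0],[-3,0.5,0,0,0,1.5,0],[-3,0.5,0,0,0,1.5,0]]

```text
clock: 12.3
eef_pos: [0.4932, 0.0401, 0.0727]
tool_rot: [0.509, 0.861, 0.001, 0.001]
ft_force: [-1.5, 1.6, 0.5]
grip_width: 0.0002
```

```bash
python3 g.py
```

```text
clock 12.3 tool q 0.627 contact q 0.568 y along gate mm 121.9 z 0.0727 tilt X.z -0.0 F [-1.45  1.61  0.52] T [0.16 0.15 0.01]
push force 2.08
```

In contact at about 2 N. Swinging the gate along its arc.

Emit:
jog_arm:
  deltas:
    - [[-4,0.5,0,0,0,2.5,0],[-4,0.5,0,0,0,2.5,0],[-4,0.5,0,0,0,2.5,0],[-4,0.5,0,0,0,2.5,0],[-4,0.5,0,0,0,2.5,0]]

```text
clock: 12.8
eef_pos: [0.5042, 0.0228, 0.0728]
tool_rot: [0.605, 0.796, 0.002, 0.0]
ft_force: [0.5, 1.8, -0.4]
grip_width: 0.0001
```

```bash
python3 g.py
```

```text
clock 12.8 tool q 0.395 contact q 0.403 y along gate mm 123.0 z 0.0728 tilt X.z 0.002 F [ 0.46  1.8  -0.43] T [ 0.28 -0.02  0.  ]
push force 1.6
```

Emit:
jog_arm:
  deltas:
    - [[-4,0.5,0,0,0,2.2,0],[-4,0.5,0,0,0,2.2,0],[-4,0.5,0,0,0,2.2,0],[-4,0.5,0,0,0,2.2,0],[-3,0.5,0,0,0,2.2,0]]

```text
clock: 13.3
eef_pos: [0.5116, 0.0049, 0.0728]
tool_rot: [0.684, 0.73, 0.003, -0.001]
ft_force: [-0.0, 1.5, 0.1]
grip_width: -0.0001
```

```bash
python3 g.py
```

```text
clock 13.3 tool q 0.191 contact q 0.249 y along gate mm 123.9 z 0.0728 tilt X.z 0.006 F [-0.05  1.55  0.1 ] T [ 0.37 -0.01  0.  ]
push force 1.54
```

Emit:
jog_arm:
  deltas:
    - [[-2,0,0,0,0,0.4,0],[-2,0,0,0,0,0.4,0],[-2,0,0,0,0,0.4,0],[-1.5,0,0,0,0,0.4,0],[-1.5,0,0,0,0,0.4,0]]

```text
clock: 13.8
eef_pos: [0.5135, -0.004, 0.0729]
tool_rot: [0.697, 0.717, 0.005, -0.0]
ft_force: [1.0, 1.4, -0.9]
grip_width: -0.0001
```

```bash
python3 g.py
```

```text
clock 13.8 tool q 0.153 contact q 0.177 y along gate mm 123.6 z 0.0729 tilt X.z 0.007 F [ 1.02  1.39 -0.86] T [ 0.44 -0.25  0.06]
push force 1.34
```

Emit:
jog_arm:
  deltas:
    - [[-1,0,0,0,0,0.5,0],[-1,0,0,0,0,0.5,0],[-1,0,0,0,0,0.5,0],[-1,0,0,0,0,0.5,0]]

```text
clock: 14.2
eef_pos: [0.5142, -0.0081, 0.073]
tool_rot: [0.71, 0.704, 0.005, -0.0]
ft_force: [1.4, 1.4, -0.0]
grip_width: 0.0003
```

```bash
python3 g.py
```

```text
clock 14.2 tool q 0.116 contact q 0.143 y along gate mm 123.5 z 0.073 tilt X.z 0.008 F [ 1.36  1.37 -0.03] T [ 0.44 -0.28  0.06]
push force 1.35
```

Emit:
jog_arm:
  deltas:
    - [[-1,0,0,0,0.1,0.4,0],[-1,0,0,0,0.1,0.4,0],[-1,0,0,0,0.1,0.4,0],[-1,0,0,0,0.1,0.4,0]]

```text
clock: 14.6
eef_pos: [0.5144, -0.0123, 0.0732]
tool_rot: [0.721, 0.693, 0.008, -0.003]
ft_force: [1.2, 2.1, 0.5]
grip_width: 0.0001
```

Emit:
jog_arm:
  deltas:
    - [[-1,0,0,0,-0.3,0.3,0],[-1,0,0,0,-0.3,0.3,0],[-1,0,0,0,-0.3,0.3,0]]

```text
clock: 14.9
eef_pos: [0.5144, -0.0158, 0.0732]
tool_rot: [0.727, 0.687, 0.002, 0.003]
ft_force: [1.6, 1.9, -1.1]
grip_width: 0.0
```

```bash
python3 g.py
```

```text
clock 14.9 tool q 0.068 contact q 0.08 y along gate mm 122.7 z 0.0732 tilt X.z -0.001 F [ 1.57  1.85 -1.12] T [ 0.43 -0.33  0.03]
push force 1.92
```

Emit:
jog_arm:
  deltas:
    - [[-1,0,0,0,0,0.4,0],[-1,0,0,0,0,0.4,0],[-1,0,0,0,0,0.4,0]]

```text
clock: 15.2
eef_pos: [0.5146, -0.016, 0.0732]
tool_rot: [0.734, 0.679, 0.005, 0.001]
ft_force: [2.4, 5.8, 0.1]
grip_width: 0.0002
```

Emit:
jog_arm:
  deltas:
    - [[-1,0,0,0,0,0.4,0],[-1,0,0,0,0,0.4,0]]

```text
clock: 15.4
eef_pos: [0.5147, -0.0159, 0.0732]
tool_rot: [0.738, 0.674, 0.006, -0.0]
ft_force: [1.3, 5.4, -0.3]
grip_width: -0.0002
```

Bevel contact near y=-0.016: 1 mm steps stall at about 5.5 N, because each row starts again from the measured pose. Slightly larger steps, still bounded.

Emit:
jog_arm:
  deltas:
    - [[-1.6,0,0,0,0,0,0],[-1.8,0,0,0,0,0,0]]

```text
clock: 15.6
eef_pos: [0.5148, -0.016, 0.0733]
tool_rot: [0.738, 0.675, 0.009, -0.003]
ft_force: [2.9, 7.1, -0.2]
grip_width: 0.0001
```

Emit:
jog_arm:
  deltas:
    - [[-2,0,0,0,0,0,0],[-2,0,0,0,0,0,0]]

```text
clock: 15.8
eef_pos: [0.5147, -0.0159, 0.0734]
tool_rot: [0.737, 0.676, 0.012, -0.006]
ft_force: [2.9, 7.6, -1.2]
grip_width: -0.0
```

Emit:
jog_arm:
  deltas:
    - [[-2,0,0,0,-0.8,0,0]]

```text
clock: 15.9
eef_pos: [0.5147, -0.0162, 0.0734]
tool_rot: [0.737, 0.676, 0.009, -0.002]
ft_force: [2.3, 7.9, -2.1]
grip_width: -0.0002
```

```bash
python3 g.py
```

```text
clock 15.9 tool q 0.04 contact q 0.078 y along gate mm 122.9 z 0.0734 tilt X.z 0.016 F [ 2.31  7.87 -2.11] T [ 1.46 -0.43  0.06]
push force 7.97
```

Emit:
jog_arm:
  deltas:
    - [[-2.2,0,0,0,-0.3,0,0]]

```text
clock: 16.0
eef_pos: [0.5147, -0.0162, 0.0733]
tool_rot: [0.736, 0.677, 0.008, -0.002]
ft_force: [1.7, 7.9, -0.8]
grip_width: 0.0002
```

Emit:
jog_arm:
  deltas:
    - [[-2.4,0,0,0,-0.3,0,0]]

```text
clock: 16.1
eef_pos: [0.5147, -0.0163, 0.0733]
tool_rot: [0.736, 0.677, 0.008, -0.002]
ft_force: [2.1, 8.1, -0.3]
grip_width: 0.0001
```

```bash
python3 g.py
```

```text
clock 16.1 tool q 0.043 contact q 0.077 y along gate mm 122.9 z 0.0733 tilt X.z 0.014 F [ 2.07  8.13 -0.29] T [ 1.77 -0.43  0.15]
push force 8.22
```

Emit:
jog_arm:
  deltas:
    - [[-2.8,0,0,0,-0.5,0,0],[-2.8,0,0,0,-0.3,0,0]]

```text
clock: 16.3
eef_pos: [0.5146, -0.0164, 0.0733]
tool_rot: [0.734, 0.679, 0.007, -0.001]
ft_force: [2.4, 9.5, -1.5]
grip_width: -0.0
```

Emit:
jog_arm:
  deltas:
    - [[-3.1,0,0,0,-0.3,0,0]]

```text
clock: 16.4
eef_pos: [0.5146, -0.0165, 0.0733]
tool_rot: [0.734, 0.68, 0.007, -0.001]
ft_force: [1.3, 9.9, -0.7]
grip_width: 0.0001
```

Emit:
jog_arm:
  deltas:
    - [[-3.4,0,0,0,-0.3,0,0]]

```text
clock: 16.5
eef_pos: [0.5146, -0.0169, 0.0733]
tool_rot: [0.733, 0.68, 0.008, -0.002]
ft_force: [2.4, 11.4, -0.2]
grip_width: -0.0
```

Emit:
jog_arm:
  deltas:
    - [[-3.7,0,0,0,-0.3,0,0]]

```text
clock: 16.6
eef_pos: [0.5146, -0.0173, 0.0733]
tool_rot: [0.732, 0.681, 0.008, -0.002]
ft_force: [2.6, 11.9, -0.6]
grip_width: -0.0001
```

```bash
python3 g.py; python3 - <<'E'
from h import *
b=camera('scene');t=camera('top');np.save('b7.npy',b);np.save('t7.npy',t)
A=cv2.resize(b[130:230,240:340],None,fx=4.4,fy=4.4,interpolation=2);B=cv2.resize(t[130:230,225:305],None,fx=4.4,fy=4.4,interpolation=2)
save(np.hstack([A,B]),'r.png')
E
```

```text
clock 16.6 tool q 0.054 contact q 0.068 y along gate mm 122.7 z 0.0733 tilt X.z 0.015 F [ 2.59 11.87 -0.6 ] T [ 2.47 -0.48  0.07]
push force 12.0
```

View pics/r.png

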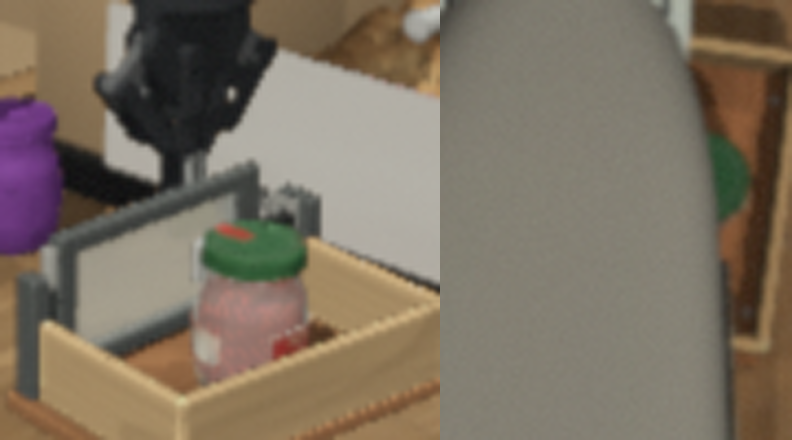

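The gate is nearly shut and only the plate is being touched. It moves about 0.4 mm per row at 12 N, so I keep the same bounded push.

Emit:
jog_arm:
  deltas:
    - [[-3.7,0,0,0,-0.4,0,0],[-3.7,0,0,0,-0.4,0,0]]

```text
clock: 16.9
eef_pos: [0.5146, -0.0183, 0.0733]
tool_rot: [0.73, 0.683, 0.008, -0.002]
ft_force: [2.4, 9.7, -0.2]
grip_width: 0.0
```

Emit:
jog_arm:
  deltas:
    - [[-3.7,0,0,0,-0.4,0,0]]

```text
clock: 17.0
eef_pos: [0.5145, -0.0193, 0.0733]
tool_rot: [0.73, 0.684, 0.007, -0.001]
ft_force: [1.5, 7.9, -0.6]
grip_width: -0.0003
```

Emit:
jog_arm:
  deltas:
    - [[-3,0,0,0,-0.4,0,0]]

```text
clock: 17.1
eef_pos: [0.5144, -0.021, 0.0733]
tool_rot: [0.729, 0.684, 0.005, 0.001]
ft_force: [1.5, 2.7, -0.7]
grip_width: -0.0003
```

Emit:
jog_arm:
  deltas:
    - [[-3,0,0,0,-0.4,0,0]]

```text
clock: 17.2
eef_pos: [0.5142, -0.0229, 0.0732]
tool_rot: [0.729, 0.684, 0.004, 0.002]
ft_force: [1.4, 8.6, -1.0]
grip_width: 0.0
```

That matches the click: force rose to 12 N, dropped to 2.7 N after about 5 mm of travel, then rose again on the buffer. Backing off to check that it holds.

Emit:
jog_arm:
  deltas:
    - [[0,0,0,0,0,0,0],[1.5,0,0,0,0,0,0],[1.5,0,0,0,0,0,0]]

```text
clock: 17.5
eef_pos: [0.5134, -0.0212, 0.073]
tool_rot: [0.73, 0.684, 0.002, 0.003]
ft_force: [0.1, 0.2, -0.2]
grip_width: -0.0001
```

Emit:
jog_arm:
  deltas:
    - [[2,0,0,0,0,0,0],[2,0,0,0,0,0,0]]

```text
clock: 17.7
eef_pos: [0.5126, -0.0181, 0.0727]
tool_rot: [0.73, 0.683, 0.0, 0.003]
ft_force: [-0.2, -0.5, 0.1]
grip_width: 0.0001
```

Emit:
jog_arm:
  deltas:
    - [[3,0,0,0,0,0,0],[3,0,0,0,0,0,0]]

```text
clock: 17.9
eef_pos: [0.5126, -0.0123, 0.0725]
tool_rot: [0.73, 0.683, -0.0, 0.003]
ft_force: [0.2, -0.4, -0.1]
grip_width: 0.0001
```

Emit:
jog_arm:
  deltas:
    - [[8,0,0,0,0,0,0],[10,0,0,0,0,0,0],[10,0,-5,0,0,0,0],[5,0,-20,0,0,0,0],[0,0,-30,0,0,0,0]]

```text
clock: 18.4
eef_pos: [0.5111, 0.0253, 0.1249]
tool_rot: [0.73, 0.684, -0.004, -0.001]
ft_force: [0.4, -0.1, -1.0]
grip_width: 0.0001
```

Emit:
jog_arm:
  deltas:
    - [[30,-30,-30,0,0,0,0],[40,-30,-10,0,0,0,0],[40,-20,0,0,0,0,0],[40,0,0,0,0,0,0],[0,0,0,0,0,0,0]]

```text
clock: 18.9
eef_pos: [0.4453, 0.1877, 0.1722]
tool_rot: [0.73, 0.683, 0.003, 0.003]
ft_force: [-0.8, 1.1, 0.1]
grip_width: 0.0
```

```bash
python3 g.py; cat > chk.py <<'E'
from h import *
a0=np.load('a0.npy');b0=np.load('b0.npy')
for c in('scene','top'):
    im=camera(c);np.save(f'f_{c}.npy',im)
    for n in('jam_jar','gate','gate_push','honey_jar','espresso_cup','lid_stack','bell','oat_carton'):
        print(c,n,[(round(r['conf'],2),np.round(r['at']).tolist(),int(r['pixels'].sum())) for r in masks_of(n,c)[:3]])
E
python3 chk.py
python3 - <<'E'
from h import *
from ov import W
# dark gate top edge in scene vs. model: sample darkness along candidate angles
im=cv2.cvtColor(np.load('f_scene.npy'),cv2.COLOR_RGB2GRAY).astype(float);t=cv2.cvtColor(np.load('f_top.npy'),cv2.COLOR_RGB2GRAY).astype(float)
for q in np.arange(-.12,.3,.03):
    P=W([[0,y,.098] for y in np.linspace(.02,.16,40)],(.391,-.029),-.125+q)
    s=[]
    for c,i in(('scene',im),('top',t)):
        p=proj(c,P).astype(np.float32);s.append(round(float(cv2.remap(i.astype(np.float32),p[:,0],p[:,1],1).mean()),1))
    print(round(q,2),s)
E
```

```text
clock 18.9 tool q 0.059 contact q 1.366 y along gate mm 222.7 z 0.1722 tilt X.z 0.001 F [-0.77  1.14  0.11] T [-0.01  0.02  0.  ]
push force 1.1
scene jam_jar [(0.81, [292.0, 198.0], 801), (0.64, [244.0, 170.0], 716), (0.21, [314.0, 278.0], 1225)]
scene gate [(0.78, [271.0, 192.0], 1239)]
scene gate_push [(0.96, [269.0, 190.0], 1176)]
scene honey_jar [(0.93, [206.0, 158.0], 798)]
scene espresso_cup [(0.74, [136.0, 189.0], 267)]
scene lid_stack [(0.85, [200.0, 198.0], 939), (0.64, [138.0, 189.0], 264)]
scene bell [(0.96, [318.0, 276.0], 1181)]
scene oat_carton [(0.93, [400.0, 213.0], 1663), (0.36, [293.0, 199.0], 866)]
top jam_jar [(0.96, [199.0, 151.0], 479), (0.92, [282.0, 172.0], 435)]
top gate [(0.82, [258.0, 162.0], 219)]
top gate_push [(0.57, [260.0, 161.0], 296)]
top honey_jar []
top espresso_cup []
top lid_stack [(0.79, [207.0, 211.0], 795)]
top bell [(0.82, [343.0, 235.0], 586)]
top oat_carton [(0.96, [357.0, 127.0], 687)]
-0.12 [88.7, 89.7]
-0.09 [89.4, 91.5]
-0.06 [91.2, 89.7]
-0.03 [94.3, 86.1]
0.0 [97.9, 78.5]
0.03 [102.8, 74.6]
0.06 [108.6, 71.5]
0.09 [108.0, 66.7]
0.12 [104.0, 58.0]
0.15 [101.4, 52.1]
0.18 [100.1, 50.9]
0.21 [99.2, 55.2]
0.24 [98.5, 62.4]
0.27 [97.9, 66.2]
```

Emit:
jog_arm:
  deltas:
    - [[0,0,-20,0,0,0,0],[0,0,0,0,0,0,0],[0,0,0,0,0,0,0],[0,0,0,0,0,0,0],[0,0,0,0,0,0,0]]

```text
clock: 20.3
eef_pos: [0.4442, 0.1826, 0.1897]
tool_rot: [0.732, 0.681, 0.0, 0.002]
ft_force: [-0.4, -0.3, -0.6]
grip_width: 0.0
```

```bash
python3 - <<'E'
from h import *
g=lambda i:cv2.cvtColor(i,cv2.COLOR_RGB2GRAY)
f=np.load('f_scene.npy');n=camera('scene');nt=camera('top');ft=np.load('f_top.npy');b7=np.load('b7.npy')
# gate corner patch shift (free end upper corner, scene ~ (297,170)); b7 = just before the click
for nm,A,B,box in(('scene t-1s->now',f,n,(285,160,305,185)),('scene preclick->now',b7,n,(285,160,303,185)),('scene fixed wall',b7,n,(270,215,290,228)),('top t-1s->now',ft,nt,(245,135,275,205))):
    x0,y0,x1,y1=box;T=g(A)[y0:y1,x0:x1];S=g(B)[y0-8:y1+8,x0-12:x1+12]
    r=cv2.matchTemplate(S,T,cv2.TM_CCOEFF_NORMED);_,v,_,l=cv2.minMaxLoc(r);print(nm,round(v,3),'shift',l[0]-12,l[1]-8)
m=masks_of('gate','top')[0]['pixels']
for q,nn in((m,'top'),):
    v,u=np.nonzero(q);P=pix2plane('top',np.c_[u,v],.098)[:,:2];c=P.mean(0);d=np.linalg.svd(P-c)[2][0];d*=np.sign(d[0]);s=(P-c)@d
    print(nn,'heading',np.arctan2(d[1],d[0]),'ends',c+d*s.min(),c+d*s.max())
# caddy +x wall heading from dark/wood edge: mask PCA
m=masks_of('caddy','top')[0]['pixels'].astype(np.uint8)
k=max(cv2.findContours(m,0,1)[0],key=cv2.contourArea);P=pix2plane('top',k.reshape(-1,2),.05)[:,:2];r=cv2.minAreaRect((P*1000).astype(np.float32));print('caddy rect',r)
E
```

```text
scene t-1s->now 1.0 shift 0 0
scene preclick->now 0.733 shift 2 0
scene fixed wall 0.999 shift 0 0
top t-1s->now 0.996 shift 0 0
top heading -0.09005735493326208 ends [ 0.38887138 -0.02935419] [ 0.5544616  -0.04430726]
caddy rect ((468.80169677734375, -89.51216125488281), (144.47886657714844, 217.30828857421875), 81.70269012451172)
```

```bash
python3 -c "
from workcell import *
print(job_done())"
```

```text
the job is handed in; nothing more can be done
None
```

The green-lidded jam jar stands upright in the caddy, the gate is latched shut, and I handed the job in at about 20 s on the robot's clock.

**Jar:** I told it apart from the purple look-alike and the honey jar by its lid, and lowered it to the caddy floor. Setting it down pressed harder than I meant, about 56 N along the arm's axis for about 0.2 s, through the held jar. That is under the 120 N wrist limit. I don't know whether it counts against the 40 N body limit, since it was the held jar pressing and not the arm or gripper body.

**Gate:** I pushed it by the brass plate with the fingers shut. The force rose to about 12 N on the bevel, fell to 2.7 N after about 5 mm of travel, then rose to 8.6 N on the buffer. Those readings come only at the end of each move call; the highest I saw while pushing was 12 N. The force went to zero as I backed off.

**Last checks:**
- **Gate:** it did not move between pictures more than a second apart. It points about -0.09 rad in the top view, roughly 0.03 rad from shut, and sits farther in than before the click.
- **A check that disagreed:** a cruder brightness test on the top view suggested about 0.17 rad. I put that down to shadow and the latch post, because an unlatched gate would have sprung open.
- **Other things:** the honey jar, lid stack and bell were found within 1–2 pixels of where they started. The cup and carton read about 4 pixels off in the scene view, which I put down to the arm partly hiding them. The honey jar and cup were not found in the last top view, probably for the same reason.

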